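# Show the underside of a culture flask in the viewing mirror

## Robot

A 6-joint arm with a two-finger parallel gripper is mounted at the origin on a cart in front of the work surface, level with it; the furniture and walls round the work are solid. World frame = base frame: x ahead of the robot, y to its left, z up, the work surface at z = 0. Lengths are in mm, angles in rad, forces in N, time in s.
With the tool pointing down it reaches from about 400 to 925 mm from the base axis. Payload 12.5 kg.
Tool frame: the origin (TCP) lies between the finger pads; the fingertips stand 25 mm ahead of it and the grasp point (between the pads) lies 6 mm ahead of it; z points along the fingers, y is the line along which they close (so a half turn about z gives the same grasp; the last joint's range is limited). The gripper opens to 95 mm and grips with 3 to 60 N. Pads are 20 mm wide; open, the fingers measure 119 mm over their backs; the gripper's body (75 mm by 180 mm) begins 59 mm behind the grasp point.
Start: joints at [-1.251, 0.491, 1.559, -0, 1.092, -0.106], TCP at [258.18, -569.201, 214.261] pointing down, gripper open.
Joint ranges: [-3.1, 3.1], [-0.84, 2.19], [0.05, 2.79], [-1.13, 4.28], [0.06, 2.93], [-2.69, 2.69]. Speed limits (rad/s): [2.22, 2.22, 2.79, 3.14, 3.14, 3.14].

## Interface

Orientations are given as [roll, pitch, yaw] about the fixed x, y, z axes, in that order (R = Rz(yaw) Ry(pitch) Rx(roll)).
In Python, from cell import state, read_camera, job_done, cut_out gives the robot as it stands. The module is installed in compiled form; this text tells all that it offers.
- The arm moves only by the tool jog_arm, never from a script. Its argument "motion" is a list of rows, each a list of 2 entries, a list of its own where there are three numbers: the shift along the tool's x, y, z in mm, then the turn about the tool's z in rad. A call has 1 to 5 rows; each row is the pose to reach, as a shift and turn from the pose commanded when the call began, along the tool's axes at that moment; what a row does not reach only later rows make up. A row lasts 1/10 s, in which the tool goes at most 50 mm and 8.59 degrees, less where a joint would pass 70% of its speed; a pose out of reach is approached as far as the arm can. A call with a gripper value outside its range is refused whole. "grip" is the closure, from 0 (fully open) to 1 (shut), set as the call begins (left out, the last holds). The fingers move at their own pace and stop on an object; the grip force is fixed at half the most. Time passes only in rows, so rows that repeat a pose let the fingers close. It gives the time, the measured TCP pose, the force, the opening and the grip force at its end, in the units of the state.
- state(): the state, without advancing time (a new reading comes with each control period).
- read_camera(name): name is "scene" or "side" or "wrist"; returns a dict with "img" (400x640x3 uint8, blue, green, red), "vertical_fov" (degrees; the focal length in pixels is half the picture's height over the tangent of half this angle, whatever the lens; pixels are square), "cx", "cy" (the principal point, pixels), "extrinsics" (4x4, takes a point from camera to world coordinates). Camera axes: x right, y up, looking along -z (the intrinsics and any distortion apply to the point x, -y, -z); pixel columns grow to the right and rows downward; lengths in mm; the calibration is good to about 2 mm. The wrist camera is an equidistant fisheye: a pixel r from the principal point sees the ray r / f radians off the axis. A picture is of the moment at which its call begins. There is no depth.
- job_done(): hands the job in; it is judged then, once.
Trained networks look in a picture, given as the dict that the camera call returned (one of the last four; its "shot" number tells which), for a name from the list of things; names that differ only in an ending like _2 or _b are one class to them, and where a whole thing is asked for, a point or a joint stands for the part that bears it (a point fixed in the world has none). Each returns a list of dicts, best first, with "p" (0 to 1); they miss things now and then, are a little off and sometimes report something else, mostly with a low value. They report only what shows in the picture. A call takes as long as a camera call. They do not tell look-alikes from the thing itself.
- cut_out(name, picture): "region" (400x640 bool, what is visible of it) and "box" ([left, top, right, bottom] in pixels, round what is visible of it).
The state is a dict: "t": time; "joints": joint angles; "qvel": joint speeds; "tau": joint torques, N m; "eef_pos": TCP position; "tcp_rot": TCP orientation; "ft_force": force on the tool from outside, world axes, zero at the start; "moment": the same for the moment, N m; "opening": opening from 0.0 (shut) to 1.0 (fully open); "grip_force": force on a finger pad.
Only numpy, scipy, OpenCV 4.12 (cv2) and the standard library are available. Lean on these libraries where they do the work, as an engineer would, in place of code of your own. Each camera call takes 0.05 s, during which the arm holds its last target. There are 200 camera calls.

## Task

A colony is marked with a red felt-pen dot under the culture flask. Lay the flask flat on the clear deck of the viewing stand, cap toward the small bench camera, slide it fully home in the blue end pocket and let go of it; then tip the mirror with its lever until the dot's reflection stands in the middle of the camera's view, and finish there, still holding the lever, because the mirror swings back when released. Keep the flask level and leave everything else on the bench where it is.

Things in the scene. Friction and masses are not known exactly. Their poses are not given: they have to be found in the camera images.
- flask: clear culture flask, red cap, lying flat at the front right: 105 long, 52 wide, 26 high (mm), about 45 g. Origin: underside, middle of the length; x runs along it toward the cap, z up. The body reaches from x = -52 (flat base end) to 32, the cap from 38 to 52; its sides are parallel from x = -52 to about 10. Grasp across the 52 mm width near x = -10.
- dot (a point): the red dot, on the flask's underside at flask x = -10 mm, y = 0: 42 mm from the base end, on the middle line; from above it shows through the clear flask just capward of the white label
- stand: fixed viewing stand. Origin: on the bench under the middle of the mirror. z up; y level from the mirror to the camera (world left within 0.15 rad); x away from the robot. Clear level deck: top 130 mm up, x -68 to 92, y -116 to 124 mm, a rail 7 mm proud along x = 75 to 85; the flask's lane runs along y at x = 0.
- axle (a point): middle of the mirror's axle, which lies along the stand's x in the mirror's face, at stand x = 0, y = 0, z = 60 mm: 70 mm straight below the deck's top
- stop: blue end pocket, clamped on the deck at x = 0 and a y that differs; rigid. Axes as the stand's. Origin: on the deck's top, middle of the inner end face; opens to +y. End wall 20 mm high, side ears 14 mm high, 57 mm apart inside to y = 15, flaring to about 68 at y = 24. Flask home (base end on the end face, cap to +y): dot at x = 0, y = 42 mm, z = 0 here.
- mirror (a joint): mirror's tilt, rad: 0 = face looks straight up (rest), grows as it turns toward the camera, to 1.35. Sprung back to 0; holding takes about 2 N at the hand grip. Dot centred for the camera when the mirror's normal halves the angle between the lines axle-lens (level) and axle-dot: tilt = pi/2 - atan2(0.070, s)/2, s = dot's y in the stand's frame (m); 0.785 at s = 0.
- handle (a point): middle of the lever's black hand grip: a bar 15 mm thick, 42 mm long, along the stand's x from -98 to -140 mm (middle -119; the steel lever is at -94), in front of the deck. At tilt q: stand y = 0.115 sin(q - 0.785), z = 0.060 + 0.115 cos(q - 0.785) m; at rest it leans 45 degrees away from the camera, 141 mm up. Pinch from above across y; it turns in the fingers.
- lens (a point): front of the bench camera's lens: level with the axle, 60 mm up, at stand x = 0, 185 to 225 mm from the axle along y. The camera is a grey box 44x50x40 mm on a round foot, fixed, its top 80 mm above the bench
- marker_1: felt marker with a blue cap, 13x137x15 mm, lying on the bench in front of the stand; a bystander, origin under its middle
- timer: white bench timer, 62x68x18 mm, lying in front of the stand; a bystander, origin under its middle
- pipette_200: grey and white pipette, 53x253x29 mm, lying in front and to the left of the stand; a bystander, origin under its middle
- tape: roll of masking tape, 66 mm across, 18 mm high, lying at the right; a bystander, origin under its middle
- tweezers: steel tweezers, 13x122x10 mm, lying at the right behind the flask's area; a bystander, origin under its middle
- tube50_a: tube with a blue cap, 33 mm across, 115 mm tall, standing at the right; a bystander, origin under its middle
- tube50_b: tube with a red cap, 33 mm across, 115 mm tall, standing at the right; a bystander, origin under its middle
There are look-alikes about, which are no part of the job. Leave any pink look-alike of the flask alone.

How it is judged (in metres and radians):
On the way, in this order (a step that is already met when the one before it is completed fails the run):
1. the flask lies on the deck, home in the end pocket, and has been let go (y of dot in the frame of stop between 0.037 and 0.047 m and x of dot in the frame of stop between -0.006 and 0.006 m and z of dot in the frame of stop between -0.004 and 0.004 m and angle between the x axis of flask and the y axis of stop, either way round below 0.1 rad and angle between flask's own z axis and vertical below 0.06 rad and contact force between each of the arm, the fingers and flask below 0.1 N), for 0.2 s.
2. the lever is held so that the mirror shows the dot to the camera (((y of dot in the frame of stand between -0.038 and -0.034 m and value of joint mirror between 0.4879 and 0.6079 rad) or (y of dot in the frame of stand between -0.034 and -0.03 m and value of joint mirror between 0.511 and 0.631 rad) or (y of dot in the frame of stand between -0.03 and -0.026 m and value of joint mirror between 0.5351 and 0.6551 rad) or (y of dot in the frame of stand between -0.026 and -0.022 m and value of joint mirror between 0.5602 and 0.6802 rad) or (y of dot in the frame of stand between -0.022 and -0.018 m and value of joint mirror between 0.5862 and 0.7062 rad) or (y of dot in the frame of stand between -0.018 and -0.014 m and value of joint mirror between 0.613 and 0.733 rad) or (y of dot in the frame of stand between -0.014 and -0.01 m and value of joint mirror between 0.6405 and 0.7605 rad) or (y of dot in the frame of stand between -0.01 and -0.006 m and value of joint mirror between 0.6685 and 0.7885 rad) or (y of dot in the frame of stand between -0.006 and -0.002 m and value of joint mirror between 0.6969 and 0.8169 rad) or (y of dot in the frame of stand between -0.002 and 0.002 m and value of joint mirror between 0.7254 and 0.8454 rad) or (y of dot in the frame of stand between 0.002 and 0.006 m and value of joint mirror between 0.7539 and 0.8739 rad) or (y of dot in the frame of stand between 0.006 and 0.01 m and value of joint mirror between 0.7823 and 0.9023 rad) or (y of dot in the frame of stand between 0.01 and 0.014 m and value of joint mirror between 0.8103 and 0.9303 rad) or (y of dot in the frame of stand between 0.014 and 0.018 m and value of joint mirror between 0.8378 and 0.9578 rad) or (y of dot in the frame of stand between 0.018 and 0.022 m and value of joint mirror between 0.8645 and 0.9845 rad) or (y of dot in the frame of stand between 0.022 and 0.026 m and value of joint mirror between 0.8905 and 1.0105 rad) or (y of dot in the frame of stand between 0.026 and 0.03 m and value of joint mirror between 0.9157 and 1.0357 rad) or (y of dot in the frame of stand between 0.03 and 0.034 m and value of joint mirror between 0.9398 and 1.0598 rad) or (y of dot in the frame of stand between 0.034 and 0.038 m and value of joint mirror between 0.9629 and 1.0829 rad)) and contact force between the fingers and mirror above 0.5 N), for 0.3 s.
At the end, for the whole second after the job is handed in: Flask flat on the deck, cap to the camera, home in the pocket (5 mm along, 6 mm across, 0.1 rad), still and untouched; mirror within about 0.05 rad of the tilt that centres the dot in the camera's view, at rest and held there by the fingers on the lever (all of step 1 and all of step 2 and velocity of joint mirror between -0.05 and 0.05 rad/s and linear speed of flask below 0.01 m/s); the arm keeps its last pose, push and grip.
It fails at once if the flask is tipped more than 25 degrees (angle between flask's own z axis and vertical above 0.44 rad).
It fails at once if a bystander is pushed more than 3 cm away or knocked over (distance of any of marker_1, timer, pipette_200, tape, tweezers, tube50_a, tube50_b from where it was at the start of the episode above 0.03 m or angle between any of tube50_a, tube50_b's own z axis and vertical above 0.4 rad).
It also fails if it takes over 48 s, if anything falls off the work surface, if the arm or the gripper's body presses on something with over 40 N, if the wrist force passes 120 N, or if a joint passes its speed limit or range.

## Working session

There is one attempt and no reset: what is moved stays moved. The work goes in short steps, Python scripts to look and compute and a tool call to move; the robot and the scene stay as the last step left them, time stands still between calls to the robot, and variables do not carry over. Pictures are saved under pics/ and viewed, at most 10 in all, crops included, and the job is handed in when it is done.

Besides the shell and the picture viewer there is one more tool, called after "Emit:" as a command line: name --argument value ..., lists and objects as JSON in quotes. jog_arm: Moves the arm, as the interface text tells. Its arguments: {"type":"object","properties":{"motion":{"type":"array"},"grip":{"type":"number"}},"required":["motion"]}

```bash
mkdir -p pics
cat > h.py <<'E'
import numpy as np, cv2
from cell import state, read_camera, job_done, cut_out
def ray(c,u,v):
    f=200/np.tan(np.radians(c["vertical_fov"])/2); E=np.array(c["extrinsics"])
    x=(u-c["cx"]); y=(v-c["cy"])
    if c.get("name")=="wrist":
        r=np.hypot(x,y)+1e-9; th=r/f; d=np.array([np.sin(th)*x/r,-np.sin(th)*y/r,-np.cos(th)])
    else: d=np.array([x/f,-y/f,-1])
    return E[:3,3],E[:3,:3]@d
def onz(c,u,v,z):
    o,d=ray(c,u,v); return o+d*(z-o[2])/d[2]
def proj(c,P):
    f=200/np.tan(np.radians(c["vertical_fov"])/2); E=np.array(c["extrinsics"])
    p=E[:3,:3].T@(np.array(P,float)-E[:3,3]); x,y,z=p[0],-p[1],-p[2]
    if c.get("name")=="wrist":
        r=np.hypot(x,y)+1e-9; th=np.arctan2(r,z); return c["cx"]+f*th*x/r, c["cy"]+f*th*y/r
    return c["cx"]+f*x/z, c["cy"]+f*y/z
def cam(n):
    c=read_camera(n); c["name"]=n; return c
E
python3 - <<'E'
from h import *
s=state(); print(s["t"],s["eef_pos"],s["tcp_rot"],s["opening"])
for n in ["scene","side","wrist"]:
    c=cam(n); cv2.imwrite(f"pics/{n}0.png",c["img"]); print(n,c["vertical_fov"],c["cx"],c["cy"],np.round(c["extrinsics"],2).tolist())
    for k in ["flask","stand","stop","mirror","handle","lens","marker_1","timer","tube50_a","tape","tweezers","pipette_200"]:
        for d in cut_out(k,c)[:3]:
            ys,xs=np.nonzero(d["region"]); print(k,round(d["p"],2),d["box"],int(xs.mean()),int(ys.mean()))
E
```

```text
0.0 [ 258.08720269 -568.95291279  213.68193984] [-3.14050850e+00 -1.06485704e-04  4.25782571e-01] 0.9968504859797549
scene 44.35093217226751 325.6621623767792 195.702535109186 [[-0.86, 0.38, -0.34, -17.41], [-0.51, -0.64, 0.57, 584.14], [-0.01, 0.67, 0.75, 1260.61], [0.0, 0.0, 0.0, 1.0]]
flask 0.83 [322.2, 186.0, 343.3, 213.6] 330 197
flask 0.75 [280.3, 216.4, 328.3, 251.8] 306 234
stand 0.68 [222.7, 187.1, 329.3, 284.2] 273 235
stop 0.61 [262.1, 192.3, 295.8, 223.6] 279 205
mirror 0.6 [279.1, 214.5, 328.0, 252.7] 306 233
mirror 0.45 [264.6, 193.9, 294.1, 220.5] 276 202
mirror 0.21 [223.7, 186.7, 328.2, 280.7] 272 235
handle 0.68 [276.8, 218.8, 328.1, 253.8] 306 235
lens 0.81 [204.2, 286.6, 229.9, 317.3] 215 302
marker_1 0.47 [332.7, 243.0, 352.4, 273.3] 342 259
timer 0.63 [296.5, 280.9, 322.2, 306.9] 310 293
tube50_a 0.53 [326.8, 137.3, 336.7, 166.1] 331 152
tube50_a 0.5 [342.0, 139.3, 350.7, 169.1] 346 153
tape 0.6 [304.1, 167.2, 322.1, 183.5] 311 174
pipette_200 0.64 [240.1, 324.2, 308.8, 387.5] 268 357
pipette_200 0.42 [262.9, 192.5, 294.2, 223.3] 278 204
side 53.76943658226648 3
[... 392 characters left out ...]
e 0.59 [291.4, 175.2, 343.2, 191.7] 323 187
tube50_a 0.81 [334.0, 222.7, 341.5, 256.1] 335 237
tube50_a 0.65 [342.7, 218.2, 353.9, 249.5] 348 234
tube50_a 0.35 [294.8, 162.0, 346.4, 212.5] 328 188
tape 0.46 [276.8, 200.3, 287.2, 212.7] 282 206
tape 0.43 [352.1, 226.4, 361.3, 239.9] 356 234
tweezers 0.48 [295.0, 176.1, 338.7, 194.8] 320 187
pipette_200 0.56 [279.2, 167.0, 293.7, 186.8] 286 173
wrist 65.70646984690485 319.78303689843943 202.2456742894349 [[0.41, 0.88, 0.22, 319.53], [-0.91, 0.4, 0.1, -540.96], [0.0, -0.24, 0.97, 385.42], [0.0, 0.0, 0.0, 1.0]]
flask 0.96 [213.9, 1.3, 298.1, 65.1] 260 29
flask 0.65 [453.3, 113.1, 529.6, 163.0] 495 133
marker_1 0.66 [81.1, 3.2, 147.5, 13.0] 114 4
```

Run:
```python
import cv2
a=cv2.imread("pics/scene0.png")[125:400,190:370]; cv2.imwrite("pics/sc_crop.png",cv2.resize(a,None,fx=2.15,fy=2.15,interpolation=cv2.INTER_CUBIC))
```

```text
(no output)
```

View pics/sc_crop.png

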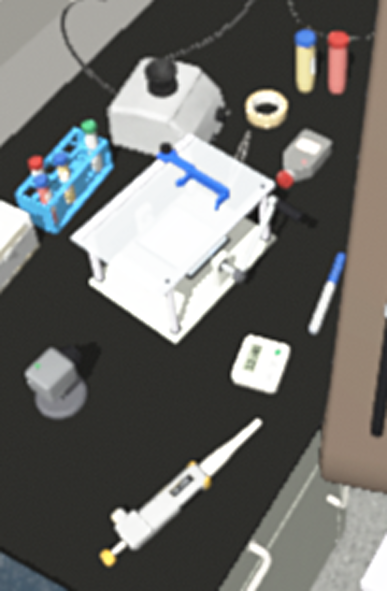

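View pics/wrist0.png

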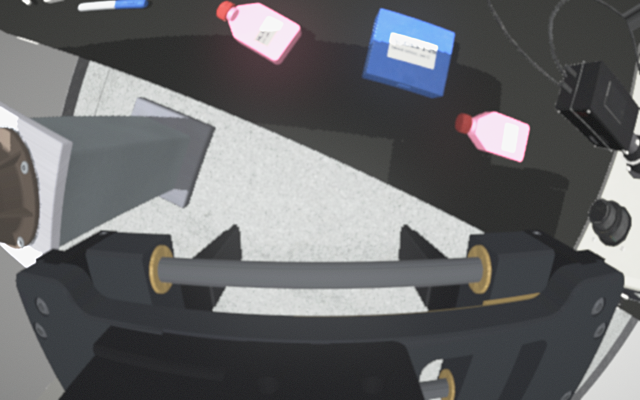

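```bash
python3 - <<'E'
from h import *
sc=cam("scene");sd=cam("side");w=cam("wrist")
print("scene flask",onz(sc,330,197,12).round()); print("side",onz(sd,287,234,12).round(),onz(sd,321,226,12).round())
print("wrist",onz(w,260,29,12).round(),onz(w,495,133,12).round())
print("stand c",onz(sc,273,235,130).round(),"handle",onz(sc,190+237/2.15,125+268/2.15,141).round(),"cam",onz(sc,190+52/2.15,125+370/2.15,80).round())
# deck corners in scene crop coords
for u,v in [(75,240),(170,282),(272,186),(185,138)]: print("deck",onz(sc,190+u/2.15,125+v/2.15,130).round(),)
print("stop", [onz(sc,190+u/2.15,125+v/2.15,148).round() for u,v in [(163,152),(222,192)]])
for k,P in dict(tube1=(331,164),tube2=(346,166)).items(): print(k,onz(sc,*P,0).round())
for n,P in dict(tape=(311,174),tw=(303,192),mk=(342,259),tim=(310,293)).items(): print(n,onz(sc,*P,8).round())
E
python3 - <<'E'
import cv2
a=cv2.imread("pics/side0.png")[150:270,260:380];b=cv2.imread("pics/wrist0.png")[0:180,190:560]
cv2.imwrite("pics/c2.png",cv2.resize(a,(600,600),interpolation=cv2.INTER_CUBIC))
E
```

```text
scene flask [ 541. -376.   12.]
side [ 398. -416.   12.] [ 532. -367.   12.]
wrist [ 404. -423.   12.] [ 420. -753.   12.]
stand c [556. -75. 130.] handle [456. -65. 141.] cam [599. 152.  80.]
deck [672.   0. 130.]
deck [523.  -9. 130.]
deck [ 494. -214.  130.]
deck [ 650. -228.  130.]
stop [array([ 651., -177.,  148.]), array([ 539., -158.,  148.])]
tube1 [ 625. -526.    0.]
tube2 [ 572. -545.    0.]
tape [ 657. -439.    8.]
tw [ 635. -351.    8.]
mk [ 383. -177.    8.]
tim [404. -26.   8.]
```

View pics/c2.png

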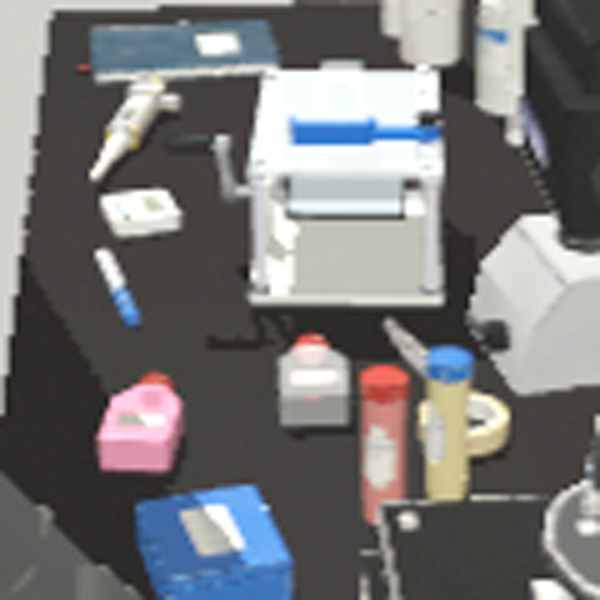

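Emit:
jog_arm --motion '[[[45, 0, 0], -0.14], [[90, 0, 0], -0.28], [[135, 0, 0], -0.43], [[180, 0, 0], -0.57], [[220, 0, 0], -0.71]]' --grip 0.1

```text
t: 2.6
eef_pos: [460.4, -477.2, 214.3]
tcp_rot: [3.141, 0.0, 1.142]
ft_force: [0.6, -1.0, -0.3]
opening: 0.898
grip_force: 0.0
```

Emit:
jog_arm --motion '[[[30, 25, 0], -0.14], [[55, 45, 0], -0.28], [[65, 53, 0], -0.43], [[65, 53, 0], -0.43]]'

```text
t: 3.0
eef_pos: [535.4, -440.5, 213.9]
tcp_rot: [-3.142, -0.0, 1.57]
ft_force: [-0.3, -0.0, 0.3]
opening: 0.897
grip_force: 0.0
```

Run:
```python
from h import *
s=state(); print(s["t"],s["eef_pos"],s["tcp_rot"])
w=cam("wrist"); cv2.imwrite("pics/w1.png",w["img"])
import pickle; pickle.dump({k:w[k] for k in w},open("w1.pkl","wb"))
for d in cut_out("flask",w):
    m=d["region"].astype(np.uint8); ys,xs=np.nonzero(m); print(d["p"],d["box"])
    g=np.array([onz(w,x,y,13)[:2] for x,y in zip(xs[::5],ys[::5])]); r=cv2.minAreaRect(g.astype(np.float32)); print(g.mean(0),r)
```

```text
3.0 [ 535.43862241 -440.51252712  213.89529508] [-3.14156516e+00 -1.65782009e-04  1.57041897e+00]
0.74 [186.9, 124.4, 238.2, 209.6]
[ 403.16219036 -422.6689353 ] ((403.3490295410156, -416.2933349609375), (108.65950012207031, 59.77964782714844), 80.70558166503906)
0.58 [295.0, 71.9, 345.5, 163.2]
[ 537.39948807 -370.00329202] ((537.9428100585938, -362.5024108886719), (108.31063079833984, 52.278133392333984), 86.05986785888672)
```

View pics/w1.png

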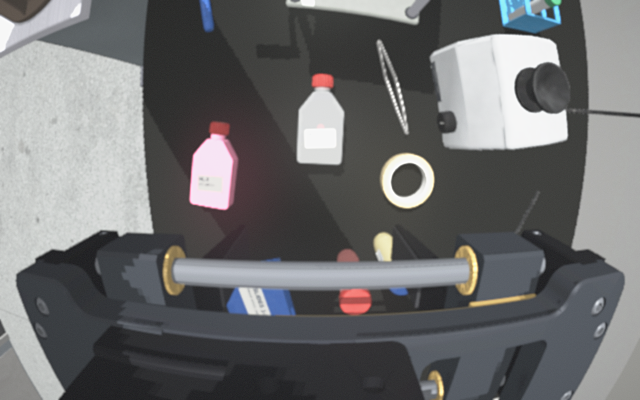

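Run:
```python
from h import *
import pickle; w=pickle.load(open("w1.pkl","rb"))
for n,u,v,z in [("cap",322,77,13),("base top",320,152,26),("base bot",320,163.5,0),("L bot",297,163,0),("R bot",344,163,0),("tape",407,181,9),("tw",392,85,5),("tw2",406,130,5)]: print(n,onz(w,u,v,z).round(1))
c=cv2.resize(w["img"][60:175,280:365],None,fx=5,fy=5,interpolation=cv2.INTER_CUBIC); cv2.imwrite("pics/f.png",c)
```

```text
cap [ 538.9 -312.    13. ]
base top [ 536.5 -401.7   26. ]
base bot [ 536.5 -418.2    0. ]
L bot [ 507.8 -417.4    0. ]
R bot [ 566.5 -417.5    0. ]
tape [ 646.6 -438.2    9. ]
tw [ 625.3 -318.1    5. ]
tw2 [ 643.9 -374.     5. ]
```

View pics/f.png

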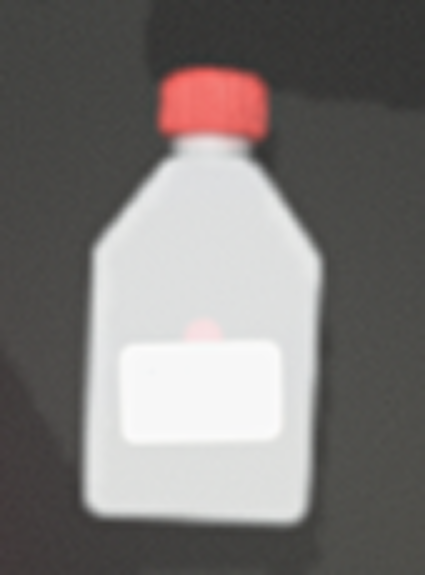

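Emit:
jog_arm --motion '[[[35, 1, 30], 0.02], [[68, 2, 65], 0.04], [[68, 2, 110], 0.04], [[68, 2, 150], 0.04], [[68, 2, 184], 0.04]]'

```text
t: 3.6
eef_pos: [535.0, -374.2, 28.7]
tcp_rot: [-3.141, -0.0, 1.521]
ft_force: [0.7, -0.0, 0.5]
opening: 0.898
grip_force: 0.0
```

Emit:
jog_arm --motion '[[[0, 0, 0], 0], [[0, 0, 0], 0], [[0, 0, 0], 0], [[0, 0, 0], 0], [[0, 0, 0], 0]]' --grip 1

```text
t: 4.1
eef_pos: [536.7, -374.2, 31.8]
tcp_rot: [3.14, 0.001, 1.525]
ft_force: [0.5, 0.0, -0.5]
opening: 0.538
grip_force: 0.0
```

Emit:
jog_arm --motion '[[[0, 0, 0], 0], [[0, 0, 0], 0], [[0, 0, 0], 0]]'

```text
t: 4.4
eef_pos: [536.4, -373.7, 30.4]
tcp_rot: [3.141, 0.0, 1.526]
ft_force: [-0.8, -0.1, 0.2]
opening: 0.281
grip_force: 0.0
```

Run:
```python
from h import *
s=state(); print(s["t"],s["eef_pos"],s["opening"],s["grip_force"])
w=cam("wrist"); cv2.imwrite("pics/w2.png",w["img"])
```

```text
4.4 [ 536.38962732 -373.70790015   30.37455083] 0.2814384438441435 0.0
```

View pics/w2.png

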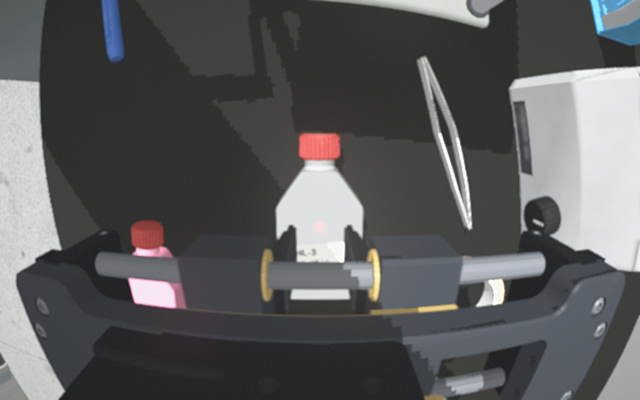

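Run:
```python
from h import *
w=cam("wrist"); s=state(); print(s["t"],s["eef_pos"],s["opening"],s["grip_force"],s["tau"])
x,y,z=s["eef_pos"]
for dz in (25,15,6,-6):
  for hw in (13.4,26):
    print(dz,hw,[tuple(np.round(proj(w,(x+a*hw,y+b,z-dz)),0)) for a in(-1,1) for b in (10,-10)])
print([tuple(np.round(proj(w,(537+a*26,-373,h)),0)) for a in (-1,1) for h in (0,26)])
for d in cut_out("flask",w)[:2]: print(d["p"],d["box"])
cv2.imwrite("pics/w3.png",cv2.resize(w["img"][120:320,220:420],(600,600),interpolation=cv2.INTER_CUBIC))
```

```text
4.5 [ 536.348479   -373.73838339   30.25465445] 0.198488715185663 0.0 [ 8.75829483e-04 -6.98564029e+01 -1.89638186e+01  2.94213777e-02
  8.08078609e-02  9.94381408e-04]
25 13.4 [(np.float64(298.0), np.float64(217.0)), (np.float64(300.0), np.float64(245.0)), (np.float64(338.0), np.float64(215.0)), (np.float64(339.0), np.float64(243.0))]
25 26 [(np.float64(279.0), np.float64(217.0)), (np.float64(282.0), np.float64(245.0)), (np.float64(357.0), np.float64(214.0)), (np.float64(358.0), np.float64(242.0))]
15 13.4 [(np.float64(297.0), np.float64(221.0)), (np.float64(299.0), np.float64(250.0)), (np.float64(339.0), np.float64(219.0)), (np.float64(340.0), np.float64(249.0))]
15 26 [(np.float64(277.0), np.float64(222.0)), (np.float64(280.0), np.float64(251.0)), (np.float64(359.0), np.float64(218.0)), (np.float64(359.0), np.float64(248.0))]
6 13.4 [(np.float64(296.0), np.float64(226.0)), (np.float64(298.0), np.float64(256.0)), (np.float64(340.0), np.float64(224.0)), (np.float64(341.0), np.float64(254.0))]
6 26 [(np.float64(275.0), np.float64(226.0)), (np.float64(278.0), np.float64(256.0)), (np.float64(361.0), np.float64(223.0)), (np.float64(361.0), np.float64(253.0))]
-6 13.4 [(np.float64(294.0), np.float64(232.0)), (np.float64(297.0), np.float64(264.0)), (np.float64(342.0), np.float64(230.0)), (np.float64(342.0), np.float64(262.0))]
-6 26 [(np.float64(272.0), np.float64(233.0)), (np.float64(276.0), np.float64(265.0)), (np.float64(364.0), np.float64(229.0)), (np.float64(364.0), np.float64(261.0))]
[(np.float64(282.0), np.float64(228.0)), (np.float64(277.0), np.float64(242.0)), (np.float64(358.0), np.float64(225.0)), (np.float64(363.0), np.float64(238.0))]
0.89 [126.9, 222.2, 185.2, 309.3]
0.68 [272.5, 133.5, 365.1, 297.9]
```

View pics/w3.png

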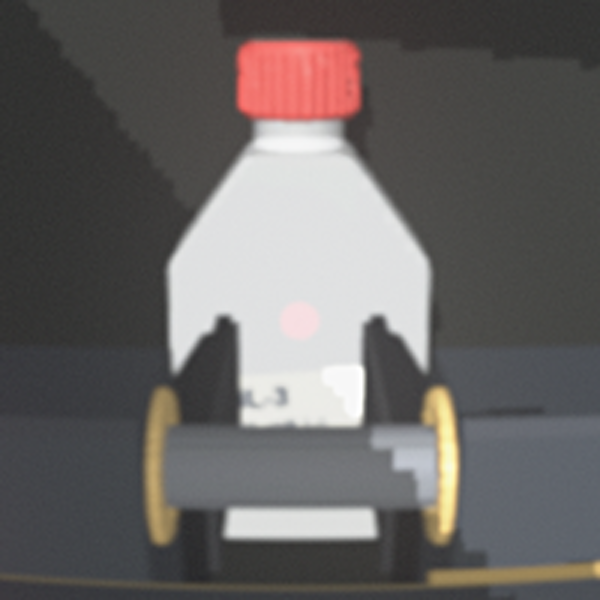

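Run:
```python
from h import *
import pickle; w=pickle.load(open("w1.pkl","rb"))
x,y,z=535.4,-440.5,213.9
for dz in (25,15,6,0,-10):
    print(dz,[tuple(np.round(proj(w,(x+a*47.3,y+b,z-dz)),0).astype(int)) for a in(-1,1) for b in (10,-10)])
g=cv2.cvtColor(cv2.imread("pics/wrist0.png"),cv2.COLOR_BGR2GRAY)
for r in range(212,300,6): print(r,g[r,205:250:3],g[r,396:441:3])
s=state();print(s["opening"],s["grip_force"])
```

```text
25 [(np.int64(248), np.int64(215)), (np.int64(250), np.int64(243)), (np.int64(389), np.int64(215)), (np.int64(387), np.int64(243))]
15 [(np.int64(245), np.int64(220)), (np.int64(247), np.int64(249)), (np.int64(393), np.int64(220)), (np.int64(391), np.int64(249))]
6 [(np.int64(242), np.int64(224)), (np.int64(244), np.int64(254)), (np.int64(396), np.int64(224)), (np.int64(394), np.int64(254))]
0 [(np.int64(239), np.int64(227)), (np.int64(242), np.int64(258)), (np.int64(398), np.int64(227)), (np.int64(396), np.int64(258))]
-10 [(np.int64(235), np.int64(233)), (np.int64(238), np.int64(265)), (np.int64(402), np.int64(233)), (np.int64(399), np.int64(265))]
212 [220 206 212 220 218 220 212 218 214 218 218 218 223 222 218] [220 213 216 210 220 220 226 214 218 216 217 217 217 216 214]
218 [215 216 213 223 219 221 218 217 214 220 218 218 220 219 221] [218 217 215 212 216 218 219 218 216 211 210 217 221 214 222]
224 [212 212 217 220 220 216 220 219 220 190 144 217 219 223 219] [219 218 211 145 197 218 218 218 220 215 218 217 219 221 213]
230 [204 206 211 213 214 223 205 127  72  60  66  97 220 
[... 802 characters left out ...]
105 101 103 102 103 101 101 102 103]
272 [113 114 113 113 114 113 112 114 113 113 114 115 116 115 114] [114 113 112 112 113 114 112 112 112 112 113 114 113 111 112]
278 [112 114 111 114 114 115 115 115 115 114 115 116 115 115 116] [115 115 114 114 115 114 114 114 113 113 115 113 112 113 112]
284 [103 103 104 105 105 105 106 108 107 107 109 109 110 111 110] [110 111 109 107 106 107 107 106 106 105 104 104 100 101  99]
290 [ 46  49  68  54  57  54  95 219 217 218 215 220 219 217 215] [217 210 208 215 217 217 209  77  51  52  52  64  41  43  41]
296 [ 45  49  62  59  52 133 216 212 216 219 212 207 214 216 218] [210 214 207 213 217 216 212 211 103  49  58  56  38  39  40]
0.16129910092248587 0.0
```

Emit:
jog_arm --motion '[[[0, 0, 0], 0], [[0, 0, 0], 0], [[0, 0, 0], 0], [[0, 0, 0], 0], [[0, 0, 0], 0]]' --grip 0.1

```text
t: 5.05
eef_pos: [536.3, -373.8, 30.2]
tcp_rot: [-3.142, 0.0, 1.526]
ft_force: [0.9, -0.2, 0.3]
opening: 0.522
grip_force: 0.0
```

Emit:
jog_arm --motion '[[[0, 0, 0], 0], [[0, 0, 0], 0], [[0, 0, 0], 0], [[0, 0, 3], 0], [[0, 0, 3], 0]]'

```text
t: 5.55
eef_pos: [536.2, -373.6, 26.8]
tcp_rot: [-3.141, -0.0, 1.526]
ft_force: [0.2, 0.8, 0.3]
opening: 0.888
grip_force: 0.0
```

Emit:
jog_arm --motion '[[[0, 0, 3], 0], [[0, 0, 4], 0], [[0, 0, 4], 0]]'

```text
t: 5.85
eef_pos: [536.2, -373.6, 22.9]
tcp_rot: [-3.141, -0.0, 1.526]
ft_force: [-0.1, 0.0, 0.3]
opening: 0.901
grip_force: 0.0
```

Emit:
jog_arm --motion '[[[0, 0, 4], 0], [[0, 0, 4], 0]]'

```text
t: 6.05
eef_pos: [536.1, -373.6, 18.7]
tcp_rot: [-3.141, -0.0, 1.526]
ft_force: [-0.6, -0.3, 0.5]
opening: 0.9
grip_force: 0.0
```

Emit:
jog_arm --motion '[[[0, 0, 4], 0], [[0, 0, 4], 0]]'

```text
t: 6.25
eef_pos: [536.2, -373.6, 14.7]
tcp_rot: [-3.141, -0.0, 1.526]
ft_force: [0.8, 0.3, 0.0]
opening: 0.899
grip_force: 0.0
```

Emit:
jog_arm --motion '[[[0, 0, 3], 0], [[0, 0, 3], 0]]'

```text
t: 6.45
eef_pos: [536.2, -373.6, 11.9]
tcp_rot: [-3.141, -0.0, 1.526]
ft_force: [-0.2, 0.4, -0.1]
opening: 0.897
grip_force: 0.0
```

Emit:
jog_arm --motion '[[[0, 0, 0], 0], [[0, 0, 0], 0], [[0, 0, 0], 0], [[0, 0, 0], 0], [[0, 0, 0], 0]]' --grip 1

```text
t: 6.95
eef_pos: [536.4, -373.8, 12.3]
tcp_rot: [3.141, 0.0, 1.526]
ft_force: [-1.0, 0.6, 1.3]
opening: 0.543
grip_force: 30.1
```

Emit:
jog_arm --motion '[[[0, 0, 0], 0], [[0, 0, 0], 0]]'

```text
t: 7.15
eef_pos: [536.3, -373.7, 12.3]
tcp_rot: [3.142, 0.0, 1.526]
ft_force: [0.1, -0.9, 0.0]
opening: 0.54
grip_force: 30.0
```

Emit:
jog_arm --motion '[[[0, 0, -30], 0], [[0, 0, -70], 0], [[15, 0, -115], 0], [[30, 0, -160], 0], [[45, 0, -200], 0]]'

```text
t: 7.65
eef_pos: [538.3, -328.3, 214.5]
tcp_rot: [3.141, 0.001, 1.526]
ft_force: [-0.2, -0.5, -0.5]
opening: 0.54
grip_force: 30.0
```

Emit:
jog_arm --motion '[[[20, 0, -25], 0], [[40, 0, -45], 0], [[40, 0, -45], 0]]'

```text
t: 7.95
eef_pos: [541.0, -287.4, 260.4]
tcp_rot: [3.137, 0.002, 1.528]
ft_force: [1.1, -1.0, -0.0]
opening: 0.541
grip_force: 30.0
```

Run:
```python
from h import *
import pickle
s=state(); print(s["t"],s["eef_pos"],s["tcp_rot"],s["opening"],s["grip_force"])
w=cam("wrist"); cv2.imwrite("pics/w4.png",w["img"]); pickle.dump(w,open("w4.pkl","wb"))
sc=cam("scene"); pickle.dump(sc,open("sc4.pkl","wb"))
for k in ("stop","stand","handle"):
  for d in cut_out(k,w)[:2]: print(k,d["p"],d["box"])
```

```text
7.95 [ 540.97500311 -287.35801643  260.36206552] [3.13748463e+00 2.22592363e-03 1.52759457e+00] 0.5414319347744652 29.995460333302617
stop 0.61 [305.9, 40.8, 442.1, 97.6]
stand 0.61 [199.0, 0.6, 436.4, 147.1]
handle 0.78 [195.9, 28.5, 280.1, 103.7]
handle 0.64 [195.1, 0.0, 438.9, 143.2]
```

View pics/w4.png

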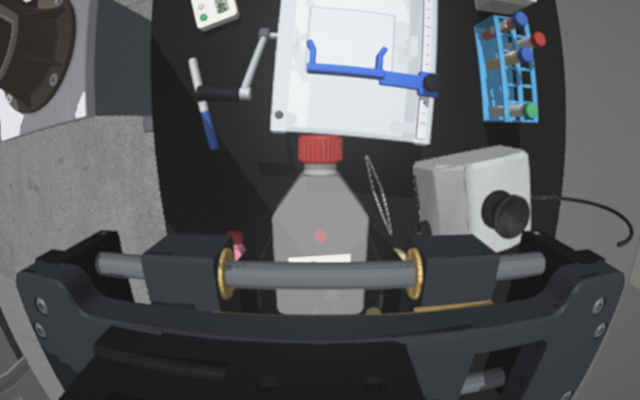

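Run:
```python
from h import *
import pickle
w=pickle.load(open("w4.pkl","rb")); im=w["img"].astype(int)
m=(im[...,0]>im[...,2]+60)&(im[...,0]>im[...,1]+30); m[:, :300]=0; m[:,445:]=0; m[115:]=0
for c in range(304,400,4):
    r=np.nonzero(m[:,c])[0]; print(c,(r.min(),r.max()) if len(r) else None,end=' ')
print()
for r in range(38,76,3):
    c=np.nonzero(m[r])[0]; print(r, c.min(),c.max(), [int(x) for x in c[np.nonzero(np.diff(c)>3)[0]]],[int(x) for x in c[np.nonzero(np.diff(c)>3)[0]+1]]) if len(c) else 0
for n,u,v,z in [("cornR near",272,130,130),("corn far",430,143,130),("grip mid",220,93,141),("grip a",197,93,141),("grip b",242,94,141)]: print(n,onz(w,u,v,z).round(1))
for r in (20,60,100): print(r, im[r,268:284].sum(1)//3)
c=cv2.resize(w["img"][0:150,180:445],None,fx=3,fy=3,interpolation=cv2.INTER_CUBIC); cv2.imwrite("pics/w4c.png",c)
```

```text
304 None 308 (np.int64(40), np.int64(70)) 312 (np.int64(41), np.int64(70)) 316 (np.int64(63), np.int64(71)) 320 (np.int64(64), np.int64(71)) 324 (np.int64(64), np.int64(71)) 328 (np.int64(64), np.int64(71)) 332 (np.int64(64), np.int64(72)) 336 (np.int64(65), np.int64(72)) 340 (np.int64(65), np.int64(72)) 344 (np.int64(65), np.int64(73)) 348 (np.int64(66), np.int64(73)) 352 (np.int64(66), np.int64(74)) 356 (np.int64(67), np.int64(74)) 360 (np.int64(67), np.int64(74)) 364 (np.int64(67), np.int64(75)) 368 (np.int64(68), np.int64(75)) 372 (np.int64(68), np.int64(76)) 376 (np.int64(59), np.int64(76)) 380 (np.int64(50), np.int64(83)) 384 (np.int64(47), np.int64(84)) 388 (np.int64(71), np.int64(84)) 392 (np.int64(72), np.int64(85)) 396 (np.int64(72), np.int64(85)) 
41 307 312 [] []
44 308 313 [] []
47 309 385 [315] [382]
50 310 386 [315] [380]
53 310 384 [315] [378]
56 310 382 [315] [377]
59 309 382 [314] [376]
62 308 382 [315] [376]
65 307 382 [344] [376]
68 307 382 [] []
71 314 422 [390] [420]
74 352 428 [412] [419]
cornR near [ 498.7 -220.3  130. ]
corn far [ 656.  -237.9  130. ]
grip mid [ 451.5 -180.2  141. ]
grip a [ 427.5 -177.2  141. ]
grip b [ 473.3 -183.6  141. ]
20 [ 55  55  57  55  59  57  59  58  54  73 121 176 217 229 230 229]
60 [ 58  58  60  58  55  63 108 172 218 228 229 230 230 231 230 230]
100 [ 59  57  66 108 169 215 228 230 230 230 230 230 231 230 230 231]
```

View pics/w4c.png

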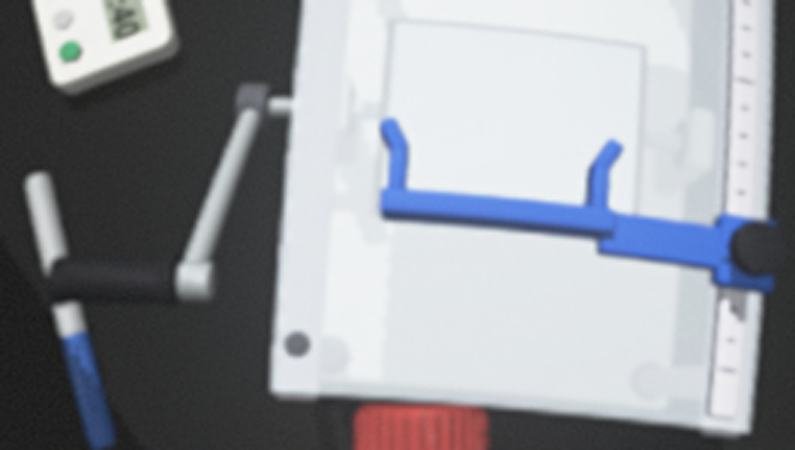

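Run:
```python
from h import *
import pickle
w=pickle.load(open("w4.pkl","rb"))
A=onz(w,316,62.7,150);B=onz(w,372,67.9,150);d=B-A;print("wall",A.round(1),B.round(1),"ang",np.arctan2(d[1],d[0]))
L=[onz(w,315.3,r,144) for r in (53,62)];R=[onz(w,375.6,r,z) for r in (58,64) for z in(130,144)]
print("L",np.round(L,1));print("R",np.round(R,1))
# stand frame from deck near edge, corner
E1=[onz(w,u,v,130) for u,v in ((278.3,20),(274.5,60),(271.3,100))]
e=E1[0]-E1[2]; print("edge",np.round(E1,1),"y-dir ang",np.arctan2(e[1],e[0]))
C=onz(w,180+272/3,395/3,130);C2=onz(w,180+748/3,433/3,130);print(C,C2,np.arctan2(*(C2-C)[[1,0]]),np.linalg.norm(C2-C))
for ang in (-0.1,np.arctan2(d[1],d[0])):
    ex=np.array([np.cos(ang),np.sin(ang)]);ey=np.array([-ex[1],ex[0]])
    O=C[:2]+68*ex+116*ey; O2=C2[:2]-92*ex+116*ey
    P=(A+B)[:2]/2; G=np.array([451.5,-180.2])
    print(ang,"O",O,O2,"stop y",(P-O)@ey,(P-O2)@ey,"grip local",(G-O)@ex,(G-O)@ey, "Lx,Rx",(L[0][:2]-O)@ex,[(r[:2]-O)@ex for r in R])
```

```text
wall [ 544.2 -160.6  150. ] [ 594.7 -166.5  150. ] ang -0.11658430105494777
L [[ 544.  -149.8  144. ]
 [ 543.6 -158.6  144. ]]
R [[ 602.4 -152.5  130. ]
 [ 599.7 -155.6  144. ]
 [ 602.1 -158.7  130. ]
 [ 599.4 -161.5  144. ]]
edge [[ 509.3 -108.8  130. ]
 [ 504.3 -150.9  130. ]
 [ 499.5 -190.8  130. ]] y-dir ang 1.4524535239086442
[ 497.24968673 -221.8148385   130.        ] [ 655.26209011 -239.21887849  130.        ] -0.10970131419628333 158.96798492289605
-0.1 O [ 576.4906463  -113.18302766] [ 575.30238324 -114.61372099] stop y -50.78660082502201 -49.244426646815505 grip local -117.67568036695316 -79.16040988732018 Lx,Rx -28.683075907560646 [np.float64(29.73746462022237), np.float64(27.328307998416143), np.float64(30.019479859104607), np.float64(27.59722215448183)]
-0.11658430105494777 O [ 578.28124944 -114.51206201] [ 577.37977372 -113.30484117] stop y -49.70079881472777 -50.794964726408345 grip local -118.27977999506821 -79.98927460828529 Lx,Rx -29.953774780395648 [np.float64(28.406253522116852), np.float64(26.053331830217385), np.float64(28.790723011865964), np.float64(26.419940701350303)]
```

Emit:
jog_arm --motion '[[[40, 6, 5], 0.015], [[80, 12, 15], 0.03], [[125, 20, 30], 0.045], [[170, 27, 50], 0.06], [[204, 31.5, 70], 0.072]]'

```text
t: 8.7
eef_pos: [580.8, -84.7, 185.6]
tcp_rot: [-3.141, -0.0, 1.453]
ft_force: [0.5, 0.0, -1.0]
opening: 0.541
grip_force: 30.0
```

Run:
```python
from h import *
import pickle
w=pickle.load(open("w4.pkl","rb"))
print([onz(w,320,134,z).round(1).tolist() for z in (250,260,272)], onz(w,320,236,249).round(1))
s=state(); print(s["t"],s["eef_pos"],s["tcp_rot"],s["ft_force"],s["grip_force"])
```

```text
[[544.5, -223.9, 250.0], [544.4, -223.6, 260.0], [544.3, -223.4, 272.0]] [ 541.7 -286.7  249. ]
8.7 [580.84439569 -84.73867658 185.62348075] [-3.14053972e+00 -2.33435865e-04  1.45305502e+00] [ 0.48095334  0.03897264 -1.01472043] 29.994745748117566
```

Emit:
jog_arm --motion '[[[0, 0, 10], 0], [[0, 0, 20], 0], [[0, 0, 30], 0], [[0, 0, 35], 0], [[0, 0, 35], 0]]'

```text
t: 9.2
eef_pos: [580.5, -87.5, 151.6]
tcp_rot: [-3.141, -0.0, 1.452]
ft_force: [-0.1, -0.2, 0.0]
opening: 0.541
grip_force: 30.0
```

Emit:
jog_arm --motion '[[[0, 0, 3], 0], [[0, 0, 6], 0], [[0, 0, 7.5], 0], [[0, 0, 8], 0], [[0, 0, 8], 0]]'

```text
t: 9.7
eef_pos: [580.8, -86.4, 144.3]
tcp_rot: [3.141, 0.0, 1.454]
ft_force: [0.8, -0.3, -0.5]
opening: 0.541
grip_force: 30.0
```

Emit:
jog_arm --motion '[[[0, 0, 1.5], 0], [[-8, 0.5, 1.5], 0], [[-16, 0.5, 1.5], 0], [[-22, 0.5, 1.5], 0], [[-22, 0.5, 1.5], 0]]'

```text
t: 10.2
eef_pos: [578.6, -109.4, 142.7]
tcp_rot: [3.142, 0.0, 1.453]
ft_force: [-0.0, -0.1, -0.2]
opening: 0.542
grip_force: 30.0
```

Emit:
jog_arm --motion '[[[-4, 0, 0], 0], [[-8, 0, 0], 0], [[-11, 0, 0], 0], [[-11, 0, 0], 0]]'

```text
t: 10.6
eef_pos: [577.4, -119.6, 142.7]
tcp_rot: [3.142, 0.0, 1.453]
ft_force: [-0.5, -0.1, -0.0]
opening: 0.54
grip_force: 30.0
```

Emit:
jog_arm --motion '[[[-1, 0, 0], 0], [[-2, 0, 0], 0], [[-2, 0, 0], 0]]'

```text
t: 10.9
eef_pos: [577.2, -121.3, 142.7]
tcp_rot: [3.142, 0.0, 1.454]
ft_force: [-0.8, -0.7, -1.2]
opening: 0.539
grip_force: 30.0
```

Emit:
jog_arm --motion '[[[-1, 0, 0], 0], [[-2, 0, 0], 0], [[-2, 0, 0], 0]]'

```text
t: 11.2
eef_pos: [577.1, -122.3, 142.8]
tcp_rot: [3.142, -0.001, 1.454]
ft_force: [0.6, 7.1, 1.1]
opening: 0.544
grip_force: 30.0
```

Emit:
jog_arm --motion '[[[0, 0, 0], 0], [[0, 0, 0], 0], [[0, 0, 0], 0], [[0, 0, 0], 0], [[0, 0, 0], 0]]' --grip 0.15

```text
t: 11.7
eef_pos: [577.0, -123.4, 142.7]
tcp_rot: [3.142, 0.0, 1.454]
ft_force: [0.2, 0.1, -0.3]
opening: 0.841
grip_force: 0.0
```

Emit:
jog_arm --motion '[[[0, 0, 0], 0], [[0, 0, -20], 0], [[0, 0, -50], 0], [[0, 0, -95], 0], [[0, 0, -130], 0]]'

```text
t: 12.2
eef_pos: [577.0, -123.3, 275.0]
tcp_rot: [3.141, 0.0, 1.454]
ft_force: [0.3, -0.2, -0.6]
opening: 0.856
grip_force: 0.0
```

Run:
```python
from h import *
import pickle
s=state(); print(s["t"],s["eef_pos"],s["tcp_rot"],s["ft_force"],s["opening"])
w=cam("wrist"); cv2.imwrite("pics/w5.png",w["img"]); pickle.dump(w,open("w5.pkl","wb"))
d=cut_out("flask",w)
for x in d[:2]:
    print(x["p"],x["box"]); ys,xs=np.nonzero(x["region"]); g=np.array([onz(w,a,b,145)[:2] for a,b in zip(xs[::4],ys[::4])],np.float32); print(cv2.minAreaRect(g))
im=w["img"].astype(int); red=(im[...,2]>im[...,0]+15)&(im[...,2]>im[...,1]+15)
n,l,st,ce=cv2.connectedComponentsWithStats(red.astype(np.uint8))
for i in range(1,n):
    if st[i,4]>15: print(st[i],ce[i].round(1),onz(w,*ce[i],132).round(1))
ex=np.array([.9934,-.1147]);ey=np.array([.1147,.9934]);O=np.array([578,-114])
for y in (-7.5,): print(proj(w,[*(O+y*ey),130]))
```

```text
12.2 [ 577.02308347 -123.27239573  274.96898033] [3.14060257e+00 2.78790319e-04 1.45377642e+00] [ 0.32061148 -0.20054026 -0.57862368] 0.8557230026669378
0.8 [290.4, 126.5, 350.4, 236.0]
((578.7457275390625, -112.86886596679688), (108.79117584228516, 54.56881332397461), 83.25199127197266)
[174  13   5   5  18] [176.4  15.2] [444.9  95.8 132. ]
[462 125   8   8  46] [465.2 128.3] [742.9 -69.9 132. ]
[478 124  12  11  71] [484.4 127.8] [767.9 -70.3 132. ]
[307 130  26  16 369] [319.2 137.8] [583.9 -66.8 132. ]
[507 138  18  18 246] [516.  146.7] [812.2 -93.9 132. ]
[317 188   6   7  34] [319.5 191. ] [ 577.8 -121.3  132. ]
[170 247  11  44 156] [173.8 268.2] [ 390.4 -194.6  132. ]
[450 247  21  48 414] [462.2 270.8] [ 739.2 -239.3  132. ]
[464 296  60  10 182] [492.4 301.2] [ 790.7 -296.5  132. ]
[425 373  12  19  96] [431.7 380.8] [ 710.9 -426.7  132. ]
(np.float64(318.90422573162056), np.float64(190.7874461286106))
```

View pics/w5.png

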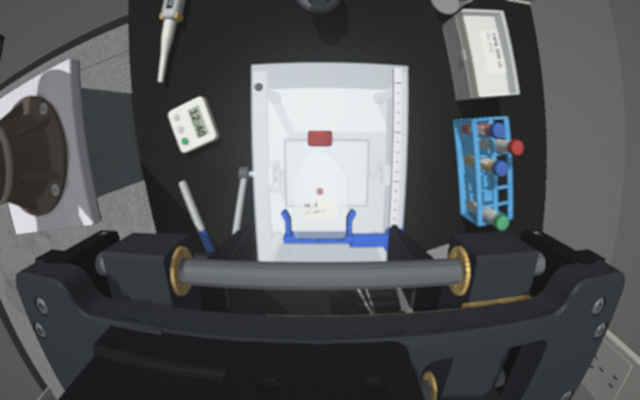

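Emit:
jog_arm --motion '[[[-14, -24, 0], 0.149], [[-29, -48, 0], 0.298], [[-43, -72, 0], 0.447], [[-58, -95, 0], 0.596], [[-72, -119, 0], 0.745]]' --grip 0.5

```text
t: 12.8
eef_pos: [449.2, -181.1, 272.1]
tcp_rot: [-3.141, 0.0, 0.703]
ft_force: [-0.7, 0.4, 0.2]
opening: 0.52
grip_force: 0.0
```

Emit:
jog_arm --motion '[[[0, 0, 0], 0.149], [[0, 0, 10], 0.298], [[0, 0, 20], 0.447], [[0, 0, 30], 0.596], [[0, 0, 40], 0.745]]'

```text
t: 13.3
eef_pos: [450.1, -180.8, 231.7]
tcp_rot: [-3.141, 0.001, -0.042]
ft_force: [-0.7, 0.5, 0.2]
opening: 0.501
grip_force: 0.0
```

Emit:
jog_arm --motion '[[[0, 0, 20], 0.08], [[0, 0, 30], 0.08], [[0, 0, 30], 0.08]]'

```text
t: 13.6
eef_pos: [449.8, -180.5, 201.4]
tcp_rot: [-3.141, 0.003, -0.114]
ft_force: [-0.3, -0.3, 0.1]
opening: 0.5
grip_force: 0.0
```

Emit:
jog_arm --motion '[[[0, 0, 20], 0], [[0, 0, 40], 0], [[0, 0, 55], 0], [[0, 0, 63], 0], [[0, 0, 63], 0]]'

```text
t: 14.1
eef_pos: [450.3, -180.8, 139.4]
tcp_rot: [-3.141, 0.001, -0.115]
ft_force: [0.7, 0.0, -0.6]
opening: 0.5
grip_force: 0.0
```

Emit:
jog_arm --motion '[[[0, 0, 0], 0], [[0, 0, 0], 0], [[0, 0, 0], 0], [[0, 0, 0], 0], [[0, 0, 0], 0]]' --grip 1

```text
t: 14.6
eef_pos: [450.4, -180.8, 139.9]
tcp_rot: [3.142, -0.0, -0.116]
ft_force: [0.6, 0.2, 0.3]
opening: 0.151
grip_force: 30.0
```

Emit:
jog_arm --motion '[[[0, -6.3, -6], 0], [[0, -13.1, -11.2], 0], [[0, -20.2, -16.1], 0], [[0, -27.7, -20.4], 0], [[0, -35.4, -24.2], 0]]'

```text
t: 15.1
eef_pos: [454.6, -146.5, 165.8]
tcp_rot: [3.138, -0.002, -0.115]
ft_force: [-7.6, -9.3, 15.7]
opening: 0.136
grip_force: 31.0
```

Emit:
jog_arm --motion '[[[0, 0, 0], 0], [[0, 0, 0], 0]]'

```text
t: 15.3
eef_pos: [454.6, -146.4, 166.0]
tcp_rot: [3.139, -0.002, -0.115]
ft_force: [-8.5, -8.6, 17.0]
opening: 0.137
grip_force: 31.2
```

Emit:
jog_arm --motion '[[[0, 0, 0], 0], [[0, 0, 2], 0], [[0, 0, 5], 0], [[0, 0, 8], 0], [[0, 0, 8], 0]]' --grip 0.78

```text
t: 15.8
eef_pos: [454.4, -145.5, 155.4]
tcp_rot: [-3.141, 0.001, -0.116]
ft_force: [0.5, -0.2, -1.3]
opening: 0.219
grip_force: 0.6
```

Emit:
jog_arm --motion '[[[0, 0, 0], 0], [[0, 0, 0], 0], [[0, 0, 0], 0]]' --grip 1

```text
t: 16.1
eef_pos: [454.5, -145.6, 155.8]
tcp_rot: [-3.142, 0.0, -0.116]
ft_force: [0.1, -2.5, -0.7]
opening: 0.153
grip_force: 30.0
```

Emit:
jog_arm --motion '[[[0, -7.5, -3], 0], [[0, -16, -5.5], 0], [[0, -24.2, -7.4], 0], [[0, -32, -8.6], 0], [[0, -39.5, -9.2], 0]]'

```text
t: 16.6
eef_pos: [459.9, -106.7, 165.9]
tcp_rot: [3.14, -0.002, -0.116]
ft_force: [2.2, -5.4, 4.0]
opening: 0.149
grip_force: 30.0
```

Emit:
jog_arm --motion '[[[0, 0, 0], 0], [[0, 0, 0], 0]]'

```text
t: 16.8
eef_pos: [459.9, -106.7, 165.9]
tcp_rot: [3.141, -0.002, -0.116]
ft_force: [1.0, -3.8, 6.7]
opening: 0.149
grip_force: 30.0
```

Run:
```python
from h import *
s=state(); p=s["eef_pos"]; print(s["t"],p,s["ft_force"],s["opening"],s["grip_force"])
ex=np.array([.9934,-.1147]);ey=np.array([.1147,.9934]);O=np.array([578,-114])
r=p[:2]-O; y=r@ey; print(r@ex,y,"q",.785+np.arcsin(y/115))
w=cam("wrist")
for x in cut_out("flask",w)[:1]:
    print(x["p"],x["box"])
im=w["img"].astype(int); red=(im[...,2]>im[...,0]+15)&(im[...,2]>im[...,1]+15)
n,l,st,ce=cv2.connectedComponentsWithStats(red.astype(np.uint8))
for i in range(1,n):
    if st[i,4]>15: print(st[i],onz(w,*ce[i],132).round(1))
```

```text
16.8 [ 459.88543154 -106.67394818  165.87847965] [ 1.00304206 -3.81752748  6.68029518] 0.1494295410609512 30.003269612789154
-118.17531045592489 -6.270041121416379 q 0.7304508544927871
0.92 [519.6, 186.5, 583.7, 231.3]
[540   6  13  10  31] [ 618.8 -312.   132. ]
[539  20   6  16  25] [ 600.2 -302.5  132. ]
[219  32  30  38 952] [588.2 -62.5 132. ]
[551  32  22  19  69] [ 587.8 -326.3  132. ]
[316  47  12  11  95] [ 577.7 -120.9  132. ]
[597  75  43  23 875] [ 558.2 -409.7  132. ]
[ 520  187   66   44 2003] [ 448.7 -307.2  132. ]
[350 268   3  32  49] [ 411.8 -124.   132. ]
[288 271   2  23  32] [419.2 -77.7 132. ]
```

```bash
python3 -c "
from cell import *
s=state();print(s['t'],s['eef_pos'],s['qvel'].round(4) if hasattr(s['qvel'],'round') else s['qvel']);print(job_done())"
```

```text
16.9 [ 459.88062775 -106.80587009  165.87920675] [-0.0007  0.0012 -0.0029  0.0018  0.002   0.0001]
the job is handed in; nothing more can be done
None
```

The flask is home in the blue pocket and released, and I handed the job in still holding the lever at an estimated mirror tilt of 0.73 rad (target about 0.73). The tilt is worked out from the gripper's position, not checked in the bench camera's view, and no verdict came back.

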